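Fit the bench pin into its swivel holder

ROBOT

A 6-joint arm with a two-finger parallel gripper is mounted at the origin on a cart in front of the work surface, level with it; the furniture and walls round the work are solid. World frame = base frame: x ahead of the robot, y to its left, z up, the work surface at z = 0. Lengths are in m, angles in rad, forces in N, time in s.
With the tool pointing down it reaches from about 0.325 to 0.9 m from the base axis. Payload 6.1 kg.
Tool frame: the origin (TCP) lies midway between the tips of the shut fingers; the grasp point (between the pads) lies 19 mm behind it; x points along the fingers, y is the direction in which the jaws open and shut, and the axes are right-handed (so a half turn about x gives the same grasp; the last joint's range is limited). The gripper opens to 85 mm and grips with 20 to 120 N. Pads are 22 mm wide; open, the fingers measure 114 mm over their backs; the gripper's body (76 mm by 85 mm) begins 54 mm behind the grasp point. The pads swing forward as they close: fully open they stand 13 mm farther back than shut.
Start: joints at [-1.291, 0.22, 1.526, -0, 1.395, -0.126], TCP at [0.247, -0.574, 0.231] pointing down, gripper open.
Joint ranges: [-2.98, 2.98], [-0.91, 2.08], [0.09, 2.57], [-1.24, 4.39], [0.2, 2.65], [-2.68, 2.68]. Speed limits (rad/s): [2.57, 2.57, 3.01, 3.14, 3.14, 3.14].

INTERFACE

Orientations are given as [roll, pitch, yaw] about the fixed x, y, z axes, in that order (R = Rz(yaw) Ry(pitch) Rx(roll)).
In Python, from plant import movep, move_l, set_joints, gripper_to, hold, inverse_kinematics, observe, get_image, get_calibration, Unreachable, job_done gives the robot as it stands. Calls block until the motion is done:
- movep(position, orientation): joint-space move of the TCP to a pose.
- move_l(position, feed=0.15, rotation=None, max_force=None): straight line of the TCP; rotation=None keeps the orientation; feed is the mean speed in m/s. With max_force (N) it stops when the force on the tool has changed by that much, and returns True; else False.
- set_joints(angles): joint-space move.
- gripper_to(opening, f_grip=None): finger opening in m; f_grip is the grip in N (None keeps the last); returns when the fingers have stopped.
- hold(seconds).
- inverse_kinematics(position, orientation): joint angles nearest the present ones, or None.
- observe(): the state.
- get_image(name): name is "side" or "top"; returns (picture, depth): 480x640x3 uint8, red, green, blue; 480x640 float32, m along the optical axis (not along the pixel's ray), 0 where there is no reading.
- get_calibration(name): a dict with "intrinsics" (3x3 intrinsics, pixels), "dist_coeffs" ([k1, k2, p1, p2, k3] as OpenCV has them; the pictures are not rectified), "world_from_camera" (4x4, takes a point from camera to world coordinates). Camera axes: x right, y down, z forward; pixel columns grow to the right and rows downward; lengths in m; the calibration is good to about 2 mm. A picture is of the moment at which its call begins. get_calibration takes no time and is no camera call.
A pose or a line that the arm cannot do raises Unreachable and nothing moves.
- job_done(): hands the job in, once; it reports no verdict.
The state is a dict: "time_s": time; "q": joint angles; "joint_velocities": joint speeds; "joint_torque": joint torques, N m; "eef_pos": TCP position; "tcp_rot": TCP orientation; "ft_force": force on the tool from outside, world axes, zero at the start; "torque": the same for the moment, N m; "opening": finger opening in m.
Only numpy, scipy, OpenCV 4.12 (cv2) and the standard library are available. Lean on these libraries where they do the work, as an engineer would, in place of code of your own. Each camera call takes 0.05 s, during which the arm holds its last target. There are 200 camera calls.

TASK

Set up the bench board for filing. First turn the metal swivel holder until its flared mouth faces along the board to the loose wooden bench pin and the holder clicks into its detent; then, with the locking lever swung open, slide the pin, notched tongue end first, fully home in the pocket, and finally swing the lever all the way over so that its toe locks in the pin's side notch. Leave the other things on and around the board where they are.

Things in the scene. Friction and masses are not known exactly. Their poses are not given: they have to be found in the camera images.
- bench_board: brown wooden board fixed on the desk, 350 x 210 mm, its top 15 mm above the desk. Origin: on the desk, under the holder's swivel axis; x runs along the board, the way the pin is pushed home; z up. The board spans x = -245 to 105 mm, y = -105 to 105 mm. At its rear (x = 65 to 95 mm, y = 0) stands the detent's fixed spring housing, 16 mm high.
- holder (a joint): turn of the aluminium swivel holder (130 mm wide, 25 mm high) about the upright axis through the board's origin, rad, counter-clockwise from above. 0: in the detent, mouth facing board -x. Starts at 0.7 to 1.5; clockwise stop at -0.04. Passing into the detent takes about 6 N at the index knob, then a spring ball centres it at 0 and holds it.
- index_knob (a point): middle of the holder's upright index knob, black, 16 mm in diameter, on the bridge at holder x = 6, y = -52 mm; the knob reaches from 33 to 59 mm above the board, this point lies 46 mm above it. Push it round the swivel axis to turn the holder.
- pocket (a point): middle of the pocket's back stop, at the board's top, 18 mm from the swivel axis, turning with the holder; x points into the pocket. The pin's tongue end stands here when home. The pocket is a flat slot on the board, 96 mm wide, 18 mm high, 50 mm deep to its mouth (x = -50 here); flares widen the mouth to 111 mm at x = -68. A bridge, top 25 mm above the board, covers x = -34 to 12.
- bench_pin: pale wooden bench pin, a loose flat plate 100 mm long (x), 92 wide (y), 16 thick, 0.12 kg. Origin: centre of its underside. Tongue end at x = +50 mm, tapered to 82 mm wide over its last 14 mm; each side edge has a notch 17 mm deep from x = 5 to 36. The tail (x = -50) has a V cut 42 mm deep, 32 mm wide, between two horns. Starts on the board before the holder, tongue roughly towards it.
- tongue (a point): middle of the pin's tongue end, on its underside.
- lever (a joint): turn of the holder's locking lever about its upright pivot, rad. 0: open, handle pointing to the rear (holder +x), toe clear. 1.57: locked, handle pointing out sideways (holder +y), toe 15 mm inside the pocket; stop at 1.6. Starts at 1.0 to 1.5. Above 0.35 the toe bars the empty pocket; with the pin home it enters the pin's notch and draws it tight. Needs about 1 N at the handle, stays where left.
- lever_pivot (a point): top of the lever's pivot, at holder x = -1, y = 58 mm, 30 mm above the board.
- lever_knob (a point): middle of the upright black handle at the lever's end, 16 mm in diameter, 58 mm from the pivot; the handle reaches from 27 to 53 mm above the board, this point lies 43 mm above it.
- bead_pot: bystander: small clear pot of beads with a white lid, 36 mm wide, 33 mm high, on the board's rear right corner (board x = 80, y = -84 mm). Origin: centre of its underside.
- tub_low: bystander: low white square tub, 76 x 76 x 41 mm, on the desk beyond the board's rear left corner. Origin: centre of its underside.
- tweezers: bystander: pointed tweezers, 118 mm long, 6 mm high, on the desk left of the holder. Origin: centre of the underside, length along y.
- pliers_flat: bystander: pliers, 139 mm long, 12 mm high, lying on the desk near the board's front right corner. Origin: centre of the underside, length along x.
- ring_magnifier: black ring magnifier lamp standing fixed on the desk, right of the board: its upright ring fills x = 0.56 to 0.63 m, y = -0.06 to 0.11 m, up to 190 mm above the desk, its curved neck up to 250 mm. An obstacle: move the hand round its front or high over it. Its origin lies at its foot (behind the ring, under the desk top) and does not move.

How it is judged:
On the way, in this order (a step that is already met when the one before it is completed fails the run):
1. the holder is turned into its detent, its mouth facing along the board (value of joint holder between -0.06 and 0.06 rad), for 0.2 s.
2. the pin is slid into the pocket to within 6 mm of the back stop, tongue end first (x of tongue in the frame of pocket above -0.006 m and horizontal distance between tongue and pocket below 0.008 m and value of joint holder below 0.06 rad), for 0.2 s.
3. the lever is swung over into the pin's notch (value of joint lever above 1.4 rad), for 0.2 s.
At the end, for the whole second after the job is handed in: The holder stands in its detent (within 0.06 rad of 0), the pin lies flat in the pocket, square within 0.06 rad, its tongue end within 5 mm of the back stop and 6 mm of its middle, the lever is locked over at 1.4 rad or more, and all is at rest (all of step 1 and value of joint lever above 1.4 rad and x of tongue in the frame of pocket above -0.005 m and horizontal distance between tongue and pocket below 0.006 m and angle between the x axis of bench_pin and the x axis of pocket, either way round below 0.06 rad and angle between bench_pin's own z axis and vertical below 0.06 rad and linear speed of bench_pin below 0.01 m/s and velocity of joint lever below 0.05 rad/s); the robot touches nothing.
It fails at once if the bead pot, the tub, the tweezers or the pliers are moved by more than 25 mm (distance of any of bead_pot, tub_low, tweezers, pliers_flat from where it was at the start of the episode above 0.025 m).
It also fails if it takes over 72 s, if anything falls off the work surface, if the arm or the gripper's body presses on something with over 40 N, if the wrist force passes 120 N, or if a joint passes its speed limit or range.

## Working session

There is one attempt and no reset: what is moved stays moved. The work goes in short steps, each a Python script; the robot and the scene stay as the last script left them, time stands still between calls to the robot, and variables do not carry over. Pictures are saved under pics/ and viewed, about 8 in all and at most 12, crops included, and the job is handed in when it is done.

```bash
mkdir -p pics; ls
cat > h.py <<'E'
import numpy as np, cv2
from plant import *
def ray(cam,px):
    c=get_calibration(cam);K=np.array(c["intrinsics"]);D=np.array(c["dist_coeffs"]);T=np.array(c["world_from_camera"])
    u=cv2.undistortPoints(np.array(px,float).reshape(-1,1,2),K,D).reshape(-1,2)
    return T[:3,3],np.c_[u,np.ones(len(u))]@T[:3,:3].T
def onz(cam,px,z):
    o,d=ray(cam,px);return o+d*((z-o[2])/d[:,2])[:,None]
def cloud(cam,depth):
    v,u=np.mgrid[:480,:640];o,d=ray(cam,np.c_[u.ravel(),v.ravel()])
    return (o+d*depth.ravel()[:,None]).reshape(480,640,3)
def proj(cam,P):
    c=get_calibration(cam);T=np.linalg.inv(np.array(c["world_from_camera"]))
    return cv2.projectPoints(np.array(P,float).reshape(-1,1,3),cv2.Rodrigues(T[:3,:3])[0],T[:3,3],np.array(c["intrinsics"]),np.array(c["dist_coeffs"]))[0].reshape(-1,2)
def snap(cam,name):
    im,d=get_image(cam);cv2.imwrite(f"pics/{name}.png",im[:,:,::-1]);np.save(f"pics/{name}_d.npy",d);return im,d
E
python3 - <<'E'
from h import *
for c in("top","side"):
    snap(c,c+"0");k=get_calibration(c);print(np.round(k["world_from_camera"],3),np.round(k["intrinsics"],0))
print(observe())
E
```

```text
pics
[[-4.300e-02 -9.770e-01  2.090e-01  3.280e-01]
 [-9.990e-01  4.200e-02 -1.000e-02  2.650e-01]
 [ 1.000e-03 -2.090e-01 -9.780e-01  1.008e+00]
 [ 0.000e+00  0.000e+00  0.000e+00  1.000e+00]] [[484.   0. 317.]
 [  0. 484. 243.]
 [  0.   0.   1.]]
[[-0.903 -0.239  0.357  0.086]
 [-0.429  0.541 -0.724  1.168]
 [-0.02  -0.807 -0.591  0.698]
 [ 0.     0.     0.     1.   ]] [[460.   0. 321.]
 [  0. 460. 244.]
 [  0.   0.   1.]]
{'time_s': 0.1, 'q': array([-1.29107661e+00,  2.21170758e-01,  1.52753836e+00,  3.12785511e-07,
        1.39470167e+00, -1.26126346e-01]), 'joint_velocities': array([-1.66244404e-04, -1.60966267e-03, -2.43682308e-03,  2.56369345e-05,
       -5.02812049e-04, -2.02883181e-03]), 'joint_torque': array([ 7.42192611e-06, -4.98246646e+01, -3.90547121e+01, -2.84437237e-04,
        5.72792938e-03, -6.65308065e-06]), 'eef_pos': array([ 0.24657164, -0.57369025,  0.23027204]), 'tcp_rot': array([-1.69709199,  1.56897819,  1.85034666]), 'ft_force': array([ 0.32836432, -0.20402914,  0.14371878]), 'torque': array([-0.03041782,  0.01438344,  0.00358064]), 'opening': 0.08553688293098469}
```

View pics/top0.png

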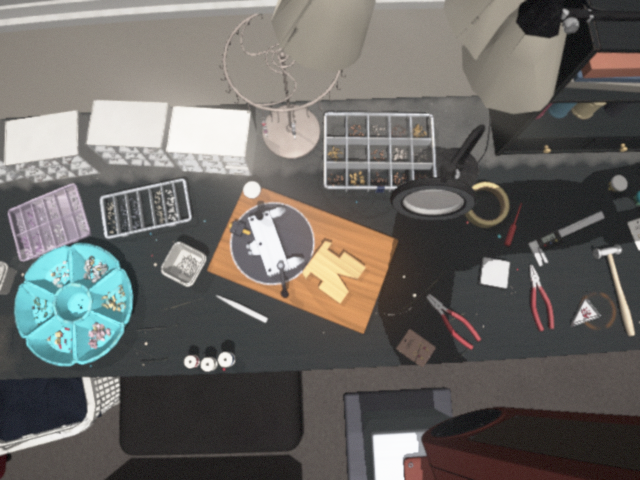

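View pics/side0.png

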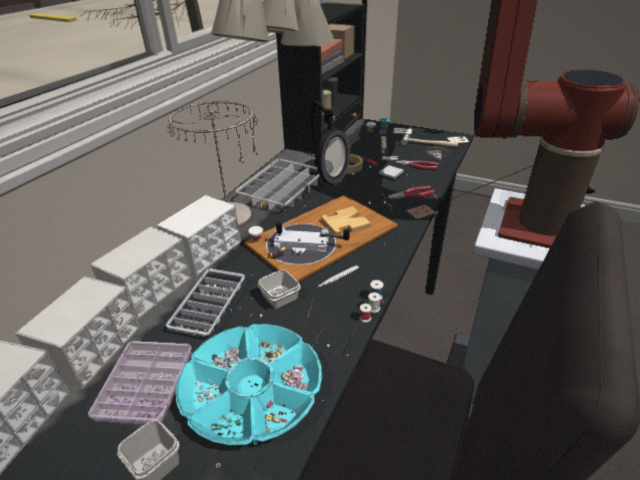

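Top view: board corners are about (247,188), (397,238), (366,331), (210,270). The disc is near (272,244), the pin near (335,272), the pot at (252,189) and the tub at (184,264). Next I'll measure the board and pin and enlarge the crop.

Run:
```python
from h import *
im=cv2.imread("pics/top0.png");hsv=cv2.cvtColor(im,cv2.COLOR_BGR2HSV);d=np.load("pics/top0_d.npy")
roi=np.zeros(im.shape[:2],np.uint8);roi[180:340,200:405]=1
pin=((hsv[...,2]>170)&(hsv[...,1]>70)&(hsv[...,0]>15)&(hsv[...,0]<32)&(roi>0)).astype(np.uint8)
wood=((hsv[...,1]>90)&(hsv[...,0]>4)&(hsv[...,0]<32)&(hsv[...,2]>70)&(roi>0)).astype(np.uint8)
def big(m):
    m=cv2.morphologyEx(m,cv2.MORPH_OPEN,np.ones((3,3)))
    return max(cv2.findContours(m,cv2.RETR_EXTERNAL,cv2.CHAIN_APPROX_NONE)[0],key=cv2.contourArea)
bw=big(wood);W=onz("top",bw[:,0],.015)
r=cv2.minAreaRect((W[:,:2]*1000).astype(np.float32));print("board",r,np.round(cv2.boxPoints(r)))
bp=big(pin);P=onz("top",bp[:,0],.031);h=cv2.convexHull((P[:,:2]*1000).astype(np.float32))
rp=cv2.minAreaRect(h);print("pin",rp,np.round(cv2.boxPoints(rp)))
C=cloud("top",d)
for n,(u,v) in dict(knobA=(237,228),knobB=(285,293),pin=(330,265),board=(350,310),disc=(300,230),holder=(262,235)).items(): print(n,np.round(C[v,u],3),hsv[v,u])
s=5;crop=cv2.resize(im[180:300,205:365],None,fx=s,fy=s,interpolation=cv2.INTER_CUBIC)
cv2.imwrite("pics/crop1.png",crop)
```

```text
board ((515.999755859375, 283.94012451171875), (352.49346923828125, 212.90872192382812), 65.64665222167969) [[346. 167.]
 [540.  79.]
 [686. 401.]
 [492. 488.]]
pin ((477.4013671875, 224.97531127929688), (101.15278625488281, 93.73133850097656), 52.21027374267578) [[409. 214.]
 [483. 156.]
 [545. 236.]
 [471. 294.]]
knobA [0.576 0.419 0.031] [145  14 106]
knobB [0.432 0.321 0.072] [ 0 23 66]
pin [0.49  0.23  0.029] [ 22  83 249]
board [0.397 0.193 0.015] [ 14 136 221]
disc [0.569 0.289 0.016] [176  15 119]
holder [0.557 0.367 0.039] [120   2 248]
```

View pics/crop1.png

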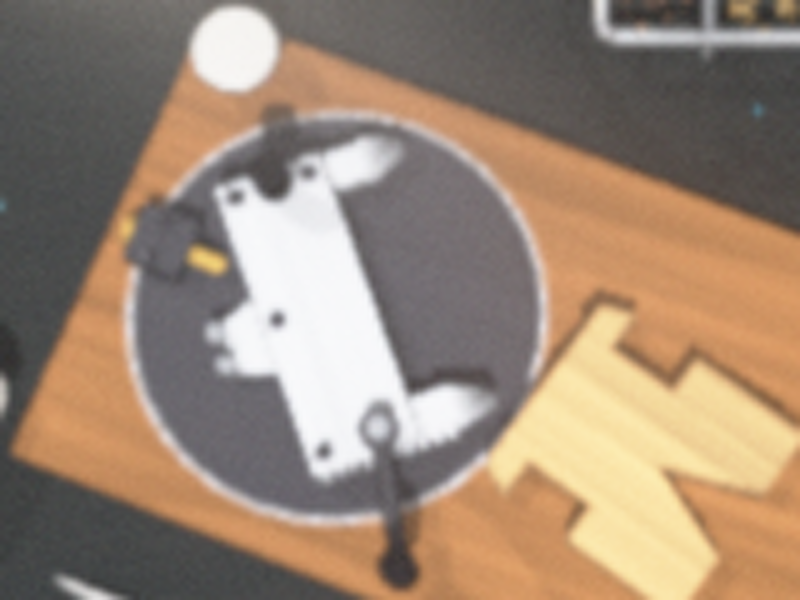

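Crop: the index knob is near crop (277,150) at the far side, the lever pivot is the ring at (380,428), and the lever knob is at (398,568). The pin tongue points up-left, and the mouth is roughly 0.7 rad from the board axis. Next I'll compute the angles from these.

```bash
cat >> h.py <<'E'
TH=np.radians(65.65);O=np.array([.5449,.3478])
def rot(a): return np.array([[np.cos(a),-np.sin(a)],[np.sin(a),np.cos(a)]])
def b2w(p,z=None):
    q=O+rot(TH)@np.array(p,float)[:2]; return q if z is None else np.array([*q,z])
def w2b(q): return rot(TH).T@(np.array(q)[:2]-O)
def holder2b(p,h): return rot(h)@np.array(p,float)
E
python3 - <<'E'
from h import *
px=lambda x,y:(205+(x+.5)/5-.5,180+(y+.5)/5-.5)
pv=w2b(onz("top",[px(380,428)],.045)[0]);lk=w2b(onz("top",[px(398,568)],.064)[0])
hh=np.arctan2(pv[1],pv[0])-np.arctan2(.058,-.001)
print("pivot",pv,np.hypot(*pv),"holder",hh)
v=lk-pv;print("knob",lk,"r",np.hypot(*v),"lever",np.arctan2(v[1],v[0])-hh)
k=holder2b([.006,-.052],hh)
P=proj("top",[b2w(k,z) for z in(.048,.061,.074)]);print("idx",k,b2w(k),(P-[205,180])*5)
print("disc ctr",(proj("top",[b2w([0,0],.015)])-[205,180])*5)
pt=onz("top",[px(235,48)],.048)[0];print("pot",w2b(pt))
for z in (.058,.02):
  for p in ([.038,-.036],[-.14,.0],[.057,.058],[-.001,.116]):
    for y in (0,np.pi):
      print(p,y,np.round(inverse_kinematics(b2w(p,z),[0,np.pi/2,TH+y]),2) if inverse_kinematics(b2w(p,z),[0,np.pi/2,TH+y]) is not None else None)
E
```

```text
pivot [-0.03856562  0.04169471] 0.056795739732889386 holder 0.7291914170914899
knob [-0.06897356  0.09256125] r 0.059262531975811245 lever 1.3804040774597182
idx [ 0.03912016 -0.03477949] [0.59271526 0.36910026] [[275.24025746 184.39893366]
 [271.6111792  176.01247027]
 [267.887972   167.40708923]]
disc ctr [[336.87700619 312.83719123]]
pot [ 0.07916099 -0.08299611]
[0.038, -0.036] 0 [ 0.44  0.55  1.44  0.    1.15 -2.27]
[0.038, -0.036] 3.141592653589793 [ 0.44  0.55  1.44 -0.    1.15  0.87]
[-0.14, 0.0] 0 [ 0.28  0.2   1.9   0.    1.04 -2.44]
[-0.14, 0.0] 3.141592653589793 [ 0.28  0.2   1.9  -0.    1.04  0.7 ]
[0.057, 0.058] 0 [ 0.57  0.48  1.53  0.    1.12 -2.15]
[0.057, 0.058] 3.141592653589793 [ 0.57  0.48  1.53 -0.    1.12  0.99]
[-0.001, 0.116] 0 [ 0.6   0.32  1.75  0.    1.07 -2.12]
[-0.001, 0.116] 3.141592653589793 [ 0.6   0.32  1.75 -0.    1.07  1.02]
[0.038, -0.036] 0 [ 0.44  0.6   1.45  0.    1.09 -2.27]
[0.038, -0.036] 3.141592653589793 [ 0.44  0.6   1.45 -0.    1.09  0.87]
[-0.14, 0.0] 0 [ 0.28  0.27  1.91  0.    0.97 -2.44]
[-0.14, 0.0] 3.141592653589793 [ 0.28  0.27  1.91 -0.    0.97  0.7 ]
[0.057, 0.058] 0 [ 0.57  0.53  1.54  0.    1.06 -2.15]
[0.057, 0.058] 3.141592653589793 [ 0.57  0.53  1.54 -0.    1.06  0.99]
[-0.001, 0.116] 0 [ 0.6   0.38  1.76  0.    1.   -2.12]
[-0.001, 0.116] 3.141592653589793 [ 0.6   0.38  1.76 -0.    1.    1.02]
```

```bash
cat >> h.py <<'E'
def down(yaw): return [0,np.pi/2,yaw]
def arc(center_b,r,a0,a1,z,n,psi_off,feed=.06,fmax=25):
    "sweep TCP round a board-frame centre, jaw direction kept tangential; angles are board-frame"
    for a in np.linspace(a0,a1,n+1)[1:]:
        p=b2w(np.array(center_b)+r*np.array([np.cos(a),np.sin(a)]),z)
        if move_l(p,feed=feed,rotation=down(TH+a+psi_off),max_force=fmax):
            print("force stop at",round(a,3),np.round(observe()["ft_force"],1)); return True
    return False
E
python3 - <<'E'
from h import *
a0=np.arctan2(-.052,.006);h=.729;R=np.hypot(.052,.006)
p=np.array([.03912,-.03478])
psi=TH+a0+h
movep([.30,-.33,.33],down(psi)); 
movep([.37,.12,.33],down(psi))
movep(b2w(p,.13),down(psi)); gripper_to(.034,20)
print("contact",move_l(b2w(p,.050),feed=.1,max_force=8),observe()["eef_pos"])
gripper_to(.021,20); o=observe();print(o["opening"],o["ft_force"],o["time_s"])
arc([0,0],R,a0+h,a0-.05,.050,8,0,feed=.05,fmax=30)
hold(.3);o=observe();print(o["eef_pos"],o["ft_force"],o["time_s"])
snap("top","top1")
E
```

```text
Traceback (most recent call last):
plant.Unreachable: the arm cannot take that pose within its joint ranges
```

Run:
```python
from h import *
a0=np.arctan2(-.052,.006);h=.729;R=np.hypot(.052,.006)
p=np.array([.03912,-.03478])
psi=TH+a0+h
q=[inverse_kinematics([.30,-.33,.33],down(2.9+.0)),inverse_kinematics([.37,.12,.33],down(psi)),inverse_kinematics(b2w(p,.13),down(psi))]
for x in q: print(np.round(x,2) if x is not None else None)
set_joints(q[0]);set_joints(q[1])
movep(b2w(p,.13),down(psi)); gripper_to(.034,20)
print("contact",move_l(b2w(p,.050),feed=.1,max_force=8),observe()["eef_pos"])
gripper_to(.021,20); o=observe();print(o["opening"],o["ft_force"],o["time_s"])
arc([0,0],R,a0+h,a0-.05,.050,8,0,feed=.05,fmax=30)
hold(.3);o=observe();print(o["eef_pos"],o["ft_force"],o["time_s"])
snap("top","top1")
```

```text
[-1.01 -0.27  1.82 -0.    1.59  0.8 ]
[ 0.11 -0.42  1.94  0.    1.63 -1.88]
[ 0.44  0.47  1.4  -0.    1.27 -1.55]
contact False [0.59338446 0.36940341 0.05083891]
0.02094787572893006 [-0.77793015  0.43067359 -0.21264514] 6.6667
[0.59396977 0.32939504 0.05002476] [ 0.65050527  0.23804347 -0.77862976] 8.9667
```

Run:
```python
from h import *
gripper_to(.034); p=observe()["eef_pos"]; p[2]=.16; move_l(p,feed=.2)
q=inverse_kinematics([.42,.10,.28],down(TH+np.pi)); print(np.round(q,2)); set_joints(q)
im,d=snap("top","top2"); im2,_=snap("side","side2"); print(observe()["time_s"])
c=cv2.resize(im[180:300,205:365],None,fx=5,fy=5,interpolation=cv2.INTER_CUBIC)
for pt in (b2w([.006,-.052],.074),b2w([-.001,.058],.045),b2w([-.068,.055],.015),b2w([-.05,-.055],.033)):
    u,v=((proj("top",[pt])[0]-[205,180])*5).astype(int); cv2.circle(c,(u,v),4,(255,0,0),1)
cv2.imwrite("pics/crop2.png",c[:,:,::-1])
```

```text
[ 0.05 -0.29  1.93 -0.    1.5   0.48]
11.2917
```

View pics/crop2.png

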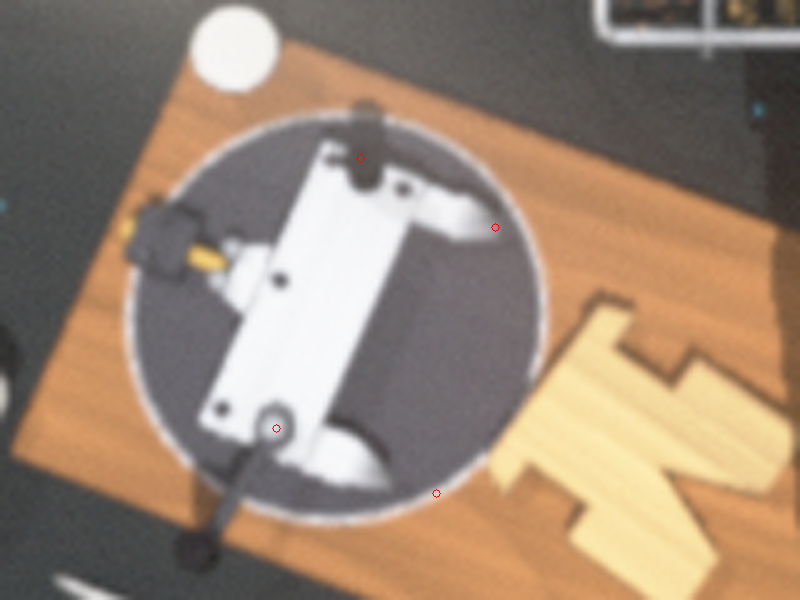

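The holder is in its detent: the pivot mark matches and the spring tongue is engaged. The lever knob is at crop (197,550). Now I'll open the lever and grip the pin's waist.

Run:
```python
from h import *
lk=w2b(onz("top",[(205+197.5/5-.5,180+550.5/5-.5)],.064)[0]);pv=np.array([-.001,.058]);v=lk-pv
a=np.arctan2(v[1],v[0]);print(lk,np.hypot(*v),a)
P=pv+.058*np.array([np.cos(a),np.sin(a)]);psi=TH+a+np.pi
q=inverse_kinematics(b2w(P,.14),down(psi));print(np.round(q,2));set_joints(q);gripper_to(.036,20)
print("contact",move_l(b2w(P,.050),feed=.1,max_force=8))
gripper_to(.022,20);print(observe()["opening"])
arc(pv,.058,a,-0.02,.050,9,np.pi,feed=.07,fmax=20)
o=observe();print(o["eef_pos"],o["ft_force"])
gripper_to(.036);p=o["eef_pos"];p[2]=.15;move_l(p,feed=.2)
q=inverse_kinematics([.42,.10,.28],down(TH+np.pi)); set_joints(q)
im,d=snap("top","top3");print(observe()["time_s"])
hsv=cv2.cvtColor(im,cv2.COLOR_RGB2HSV);m=((hsv[...,2]>170)&(hsv[...,1]>70)&(hsv[...,0]>15)&(hsv[...,0]<32)).astype(np.uint8);m[:180]=0;m[340:]=0;m[:,:290]=0;m[:,405:]=0
c=max(cv2.findContours(m,0,cv2.CHAIN_APPROX_NONE)[0],key=cv2.contourArea)
B=np.array([w2b(x) for x in onz("top",c[:,0],.031)])*1000
r=cv2.minAreaRect(cv2.convexHull(B.astype(np.float32)));print("pin in board",r)
c=cv2.resize(im[180:300,205:365],None,fx=5,fy=5,interpolation=cv2.INTER_CUBIC);cv2.imwrite("pics/crop3.png",c[:,:,::-1])
```

```text
[0.00680533 0.11555981] 0.05808661150164991 1.4360145803799036
[ 0.61  0.24  1.69 -0.    1.22 -0.41]
contact False
0.021545861876397992
[0.51628444 0.42314638 0.04995683] [-0.71394135 -1.08202148  0.79549088]
19.2333
pin in board ((-139.27420043945312, 10.259029388427734), (93.40150451660156, 101.34907531738281), 76.28912353515625)
```

View pics/crop3.png

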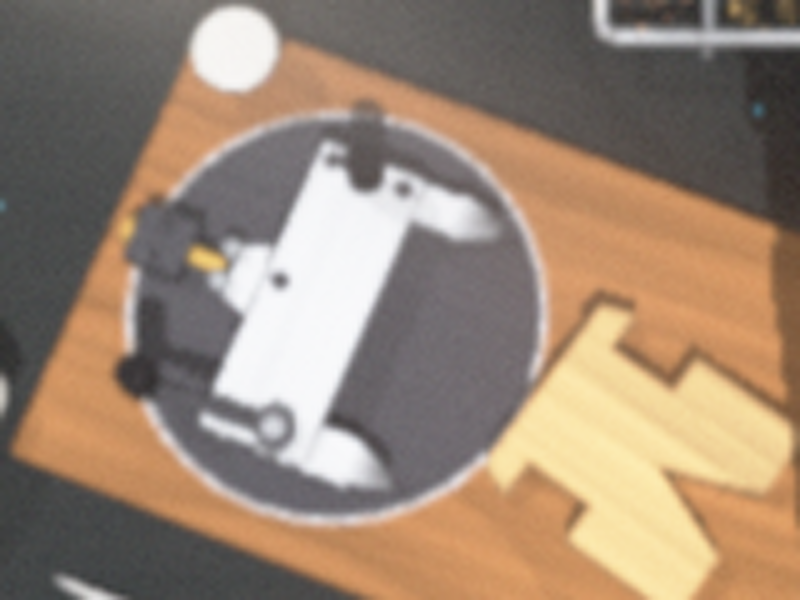

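The lever is open, with its knob pointing to the rear at crop (138,375), and the pin is still in place. Now I'll grip the waist through the notches.

Run:
```python
from h import *
c=np.array([-.1393,.0103]);y=np.radians(-13.7);g=c+.0205*np.array([np.cos(y),np.sin(y)])
q=inverse_kinematics(b2w(g,.10),down(TH+np.pi+y));set_joints(q);gripper_to(.073,25)
print("contact",move_l(b2w(g,.013),feed=.08,max_force=6),observe()["eef_pos"])
gripper_to(.05,25);o=observe();print("open",o["opening"],o["ft_force"],o["eef_pos"])
print(move_l(b2w([-.105,0],.0135),feed=.06,rotation=down(TH+np.pi),max_force=25))
print(move_l(b2w([-.0535,0],.0135),feed=.06,max_force=20))
o=observe();print(w2b(o["eef_pos"]),o["ft_force"],o["opening"],o["time_s"])
im,d=snap("top","top4")
cv2.imwrite("pics/crop4.png",cv2.resize(im[180:300,205:365],None,fx=5,fy=5,interpolation=cv2.INTER_CUBIC)[:,:,::-1])
```

```text
contact False [0.4912969  0.24150331 0.01365898]
open 0.057550602452556436 [-0.78209328  0.05642081  4.12349987] [0.49142266 0.24151549 0.01383198]
False
False
[-5.36268394e-02 -5.18926084e-05] [-0.83013347 -0.46180158  4.58427654] 0.057435581376394346 23.575
```

View pics/crop4.png

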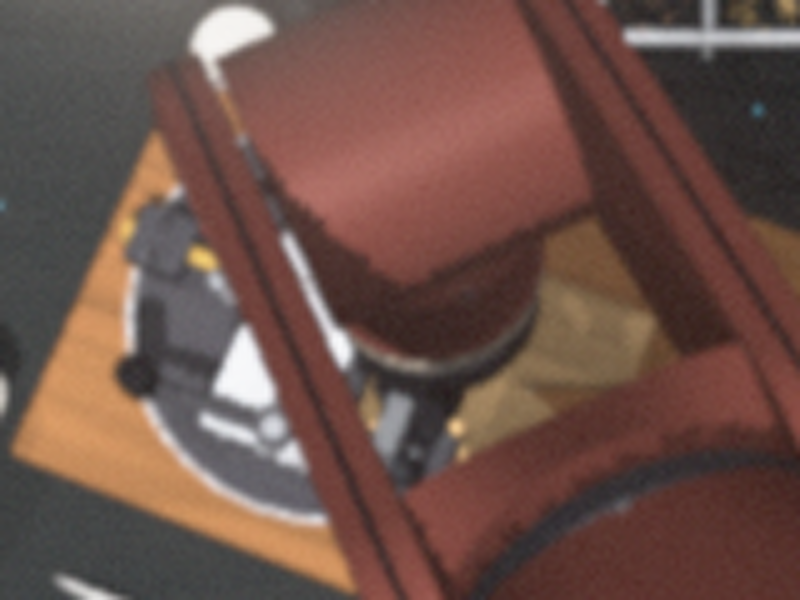

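The gripper has carried the pin; the arm hides most of it. Release, go behind the tail and push both horns.

Run:
```python
from h import *
gripper_to(.073);move_l(b2w([-.0535,0],.075),feed=.12)
move_l(b2w([-.155,0],.075),feed=.2);gripper_to(.060)
im,d=snap("side","side5")
print("c",move_l(b2w([-.155,0],.0165),feed=.1,max_force=6))
print("push",move_l(b2w([-.088,0],.0165),feed=.04,max_force=15))
o=observe();print(w2b(o["eef_pos"]),o["ft_force"],o["opening"])
move_l(b2w(w2b(o["eef_pos"])-[.01,0],.0165),feed=.1)
move_l(b2w(w2b(observe()["eef_pos"]),.12),feed=.2)
q=inverse_kinematics([.42,.10,.28],down(TH+np.pi)); set_joints(q)
im,d=snap("top","top5");print(observe()["time_s"])
hsv=cv2.cvtColor(im,cv2.COLOR_RGB2HSV);m=((hsv[...,2]>170)&(hsv[...,1]>70)&(hsv[...,0]>15)&(hsv[...,0]<32)).astype(np.uint8);m[:180]=0;m[340:]=0;m[:,:270]=0;m[:,405:]=0
c=max(cv2.findContours(m,0,cv2.CHAIN_APPROX_NONE)[0],key=cv2.contourArea)
B=np.array([w2b(x) for x in onz("top",c[:,0],.031)])*1000
r=cv2.minAreaRect(cv2.convexHull(B.astype(np.float32)));print("pin in board",r,B.min(0),B.max(0))
cv2.imwrite("pics/crop5.png",cv2.resize(im[180:300,205:365],None,fx=5,fy=5,interpolation=cv2.INTER_CUBIC)[:,:,::-1])
```

```text
c False
push True
[-0.09340194  0.00044212] [-0.03900314  0.18649531  0.47820037] 0.06040070992766352
29.6583
pin in board ((-48.33999252319336, 1.583953857421875), (65.5577163696289, 93.8045425415039), 0.5940456390380859) [-81.51121595 -45.28269   ] [-15.45578386  48.37996184]
```

View pics/crop5.png

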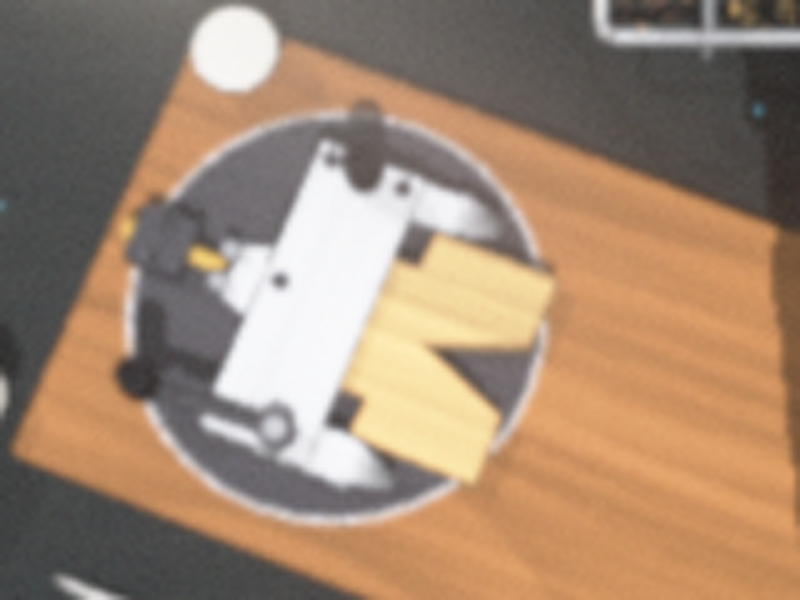

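The pin is home: its tail is at board x = -81.5, where -82 is expected, and it is square to 0.6°. I'll swing the lever with a low force limit, because hard pushing could turn the holder out of its detent.

Run:
```python
from h import *
pv=np.array([-.001,.058]);a=.02
P=pv+.058*np.array([np.cos(a),np.sin(a)])
q=inverse_kinematics(b2w(P,.14),down(TH+a+np.pi));set_joints(q);gripper_to(.036,20)
print("contact",move_l(b2w(P,.050),feed=.1,max_force=8))
gripper_to(.020,20);print(observe()["opening"])
arc(pv,.058,a,1.545,.050,12,np.pi,feed=.05,fmax=7)
hold(.2);o=observe();print(w2b(o["eef_pos"]),o["ft_force"])
gripper_to(.034);p=o["eef_pos"];p[2]=.15;move_l(p,feed=.2)
q=inverse_kinematics([.42,.10,.28],down(TH+np.pi)); set_joints(q)
im,d=snap("top","top6");print(observe()["time_s"])
cv2.imwrite("pics/crop6.png",cv2.resize(im[180:300,205:365],None,fx=5,fy=5,interpolation=cv2.INTER_CUBIC)[:,:,::-1])
```

```text
contact False
0.019839063561771852
[0.00075017 0.11591373] [-0.81308029  0.20055347 -1.02008608]
38.7583
```

View pics/crop6.png

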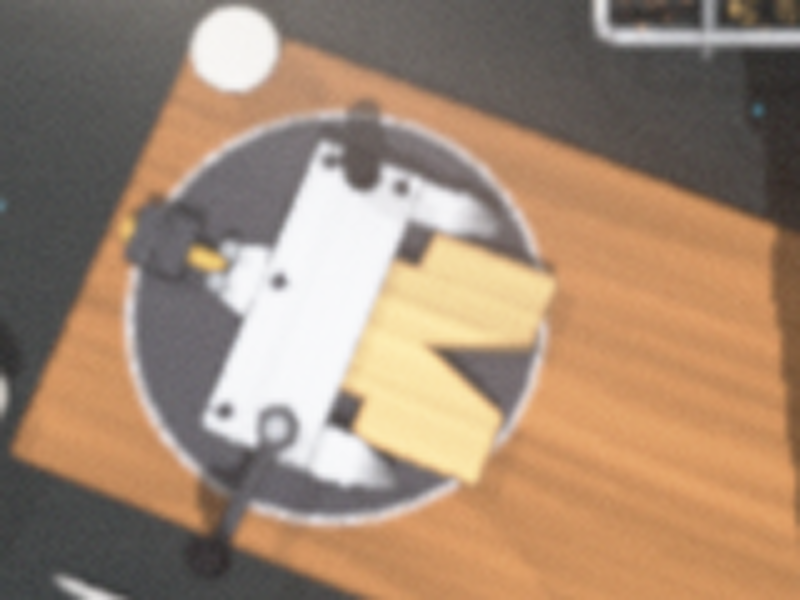

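The lever is near locked, with its knob at crop (208,556). The holder may have shifted slightly, so I'll measure both.

Run:
```python
from h import *
A={n:cv2.imread(f"pics/{n}.png") for n in("top2","top5","top6")}
px=lambda x,y:(205+(x+.5)/5-.5,180+(y+.5)/5-.5)
pv=w2b(onz("top",[px(278,427)],.045)[0])
for n in("top2","top6"):
    g=A[n][282:300,235:258].max(2).astype(float);k=cv2.GaussianBlur(g,(0,0),1.5);w=np.clip(55-g,0,None)
    v,u=np.mgrid[282:300,235:258];c=((u*w).sum()/w.sum(),(v*w).sum()/w.sum());mn=np.unravel_index(k.argmin(),k.shape)
    lk=w2b(onz("top",[c],.062)[0]);print(n,c,(mn[1]+235,mn[0]+282),lk,"lever+holder",np.arctan2(lk[1]-.058,lk[0]+.001))
print("pivot by eye",pv)
# holder rotation: template shifts of bridge ends, index end vs lever end
g=lambda n:cv2.GaussianBlur(cv2.cvtColor(A[n],cv2.COLOR_BGR2GRAY),(0,0),.7).astype(np.float32)
for name,(x0,y0,x1,y1) in dict(index=(266,204,290,222),hole=(253,228,268,243),leverend=(242,256,253,266),pot=(240,178,264,200),pin=(285,245,318,280)).items():
    for n in("top2","top5"):
        s=cv2.phaseCorrelate(g(n)[y0:y1,x0:x1].copy(),g("top6")[y0:y1,x0:x1].copy(),None);print(name,n,np.round(s[0],2),round(s[1],2))
```

```text
top2 (np.float64(246.21052631578948), np.float64(290.5263157894737)) (np.int64(246), np.int64(291)) [0.00240754 0.11549847] lever+holder 1.51160245790854
top6 (np.float64(248.16666666666666), np.float64(291.94444444444446)) (np.int64(248), np.int64(292)) [-0.00226994  0.11661383] lever+holder 1.5924591788951457
pivot by eye [-0.0002138   0.05669743]
index top2 [-0.51 -0.1 ] 1.1
index top5 [-0.24 -0.09] 1.07
hole top2 [0.39 0.66] 0.98
hole top5 [0.31 0.62] 1.01
leverend top2 [-0.03  0.4 ] 1.08
leverend top5 [-0.03 -0.07] 1.17
pot top2 [0.08 0.05] 1.02
pot top5 [ 0.01 -0.06] 1.0
pin top2 [ 3.28 -4.68] 0.08
pin top5 [ 0.12 -0.02] 0.99
```

Run:
```python
from h import *
for n in("top0","top2","top5","top6"):
    im=cv2.imread(f"pics/{n}.png").astype(np.float32);s=cv2.resize(im[180:300,205:365],None,fx=5,fy=5,interpolation=cv2.INTER_CUBIC)
    if n=="top0": continue
    bgr=s;b=bgr[...,0]  # blue separates white bridge from wood/dark
    # mouth-side & rear edges: scan rows between ends
    res=[]
    for side,f in(("mouth",lambda y:(410,215+0*y)),):
        pts=[]
        for y in range(240,385,3):
            xc=int(290+ (290-y)*.44)   # bridge middle
            row=b[y,xc:xc+110]; i=np.where(row<165)[0]
            row2=b[y,xc-110:xc][::-1]; j=np.where(row2<165)[0]
            pts.append((xc+i[0] if len(i) else np.nan,xc-j[0] if len(j) else np.nan,y))
        pts=np.array(pts)
        for k in(0,1):
            ok=~np.isnan(pts[:,k]);p=np.c_[205+(pts[ok,k]+.5)/5-.5,180+(pts[ok,2]+.5)/5-.5]
            W=np.array([w2b(x) for x in onz("top",p,.040)])
            for _ in range(3):
                c=np.polyfit(W[:,1],W[:,0],1);r=abs(W[:,0]-np.polyval(c,W[:,1]));W=W[r<max(2*np.median(r),.0007)]
            print(n,"mouth" if k==0 else "rear","holder",round(-np.arctan(c[0]),4),"x0",round(c[1],4),len(W),round(r.max(),4))
```

```text
top2 mouth holder -0.0076 x0 -0.0162 49 0.0002
top2 rear holder 0.2653 x0 0.042 34 0.005
top5 mouth holder 0.0168 x0 -0.0171 38 0.0007
top5 rear holder 0.3099 x0 0.0437 29 0.0049
top6 mouth holder 0.0376 x0 -0.0172 44 0.0007
top6 rear holder 0.2934 x0 0.0424 33 0.0049
```

The bridge edge suggests the holder crept to about +0.02 to +0.035 rad. That is in tolerance, but there is time to nudge it back gently at the index knob.

Run:
```python
from h import *
a0=np.arctan2(-.052,.006);R=np.hypot(.052,.006)
pt=lambda a,z:b2w(R*np.array([np.cos(a),np.sin(a)]),z)
q=inverse_kinematics(pt(a0+.02,.14),down(TH+a0));print(np.round(q,2));set_joints(q);gripper_to(.036,20)
print("contact",move_l(pt(a0+.02,.050),feed=.1,max_force=8))
gripper_to(.020,20)
arc([0,0],R,a0+.02,a0-.04,.050,3,0,feed=.02,fmax=12)
hold(.2);print(observe()["ft_force"]);gripper_to(.036)
p=observe()["eef_pos"];p[2]=.15;move_l(p,feed=.2)
set_joints(inverse_kinematics([.42,.10,.28],down(TH+np.pi)))
im,d=snap("top","top7");snap("side","side7");print(observe()["time_s"])
C=cv2.resize(im[180:300,205:365],None,fx=5,fy=5,interpolation=cv2.INTER_CUBIC);cv2.imwrite("pics/crop7.png",C[:,:,::-1])
g=lambda n:cv2.GaussianBlur(cv2.imread(f"pics/{n}.png",0),(0,0),.7).astype(np.float32)
for name,(x0,y0,x1,y1) in dict(index=(266,204,290,222),hole=(253,228,268,243),leverend=(242,256,253,266),leverknob=(236,282,258,300)).items():
    for n in("top2","top6"): print(name,n,np.round(cv2.phaseCorrelate(g(n)[y0:y1,x0:x1].copy(),g("top7")[y0:y1,x0:x1].copy())[0],2))
```

```text
[ 0.39  0.42  1.45 -0.    1.27 -0.87]
contact False
[-0.33117874  0.87455572  0.26712945]
44.7583
index top2 [-0.35 -0.1 ]
index top6 [0.26 0.05]
hole top2 [0.66 0.64]
hole top6 [0.68 0.44]
leverend top2 [0.03 0.36]
leverend top6 [ 0.05 -0.35]
leverknob top2 [0.18 0.12]
leverknob top6 [-0.09 -0.05]
```

View pics/crop7.png

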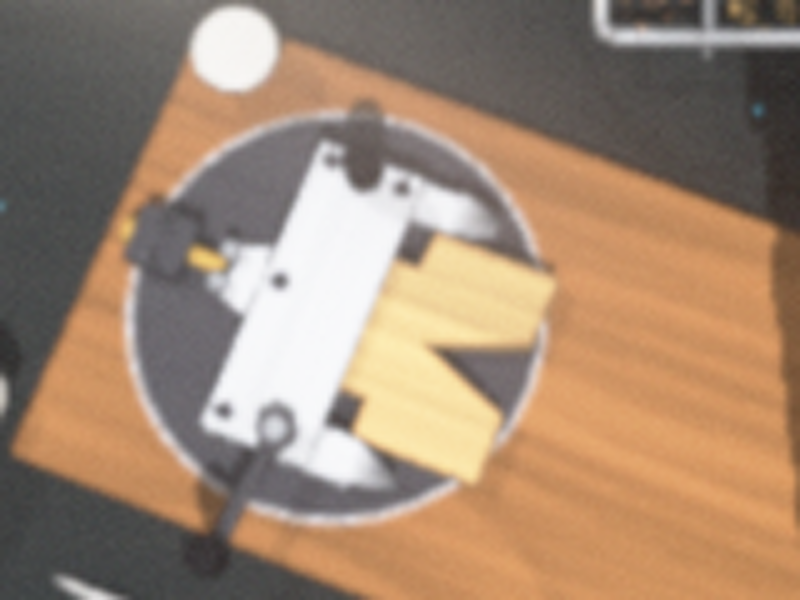

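Run:
```python
from h import *
px=lambda x,y:(205+(x+.5)/5-.5,180+(y+.5)/5-.5)
lk=w2b(onz("top",[px(206,554)],.064)[0]);print("lever",np.arctan2(lk[1]-.058,lk[0]+.001))
hold(.3);job_done()
```

```text
lever 1.503278975971644
the job is handed in; nothing more can be done
```

I did all three steps and handed the job in at about 45 s of the 72 s allowed. `job_done` gives no verdict, so the results below rest on my own camera checks.

**What I did**
1. I turned the holder clockwise by its index knob from about 0.73 rad into the detent.
2. I swung the lever open, gripped the pin at its notches, and lined it up in the mouth. I then pushed on both tail horns until the pin hit the back stop.
3. I swung the lever over to lock the pin.

**Last checks**
- **Pin:** after the push its tail was at board x = -81.5 mm, where -82 mm means fully home. It was square to within 0.01 rad and about 1.6 mm off the middle. It did not visibly move when the lever closed.
- **Lever:** I measured about 1.50 rad, against the 1.4 required. An earlier reading by a rougher method gave 1.59 for lever and holder angle combined.
- **Holder:** locking the lever had turned it by about +0.02 to +0.035 rad, still inside the 0.06 limit. I nudged it back at the index knob and the last image shows it nearer 0. I did not measure its final angle exactly, because the pale pin blurs the edge I used.
- **Other things:** the bead pot did not move. I saw no contact with the tub, tweezers or pliers, but did not measure them again.
- **Robot:** the gripper was clear of everything at hand-in.

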